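# Post a phone through the slot of the returns box

## Task

Take the phone that stands on edge in the small black stand and post it, still on edge, through the narrow upright slot in the front of the grey returns box, pushing it in until no part of it sticks out of the front. Do not knock over the mug or the bottle.

Things in the scene. Friction and masses are not known exactly. Their poses are not given: they have to be found in the camera images.
- phone: the phone to be posted: dark flat slab 152 x 74 x 10 mm, about 0.17 kg, the one standing on edge in the black stand. Origin in the centre of one large face; x runs along the 152 mm length, y along the 74 mm width (vertical while on edge), z through the thickness from that face to the other. Either end may enter the slot first.
- phone_center (a point): the centre of the phone slab, 5 mm from the body's origin along its z; axes as the phone's
- stand (a point): middle of the groove floor of the black phone stand (fixed), 12 mm above the desk; x along the groove, z up. Base 120 x 64 x 12 mm; groove 14 mm wide between two cheeks 90 mm long that rise to 34 mm above the desk. The phone's lower edge rests on the groove floor, its top edge is 86 mm above the desk; its ends overhang the base.
- slot (a point): middle of the foot of the slot, in the plane of the box's front face, 12 mm above the desk; x points into the box (the way to push), y left across the slot, z up. The upright slot is 84 mm high and 16 mm wide; its sides flare over the first 14 mm, from 36 mm wide at the face to 16 mm. A fixed lamp head hangs 0.48 m above the desk, 0.11 m or more to the right of the slot.
- returns_box: grey closed box fixed to the desk, 174 deep x 110 wide x 106 mm high; origin on the desk 12 mm below point slot, same axes. A level ledge 70 mm wide juts 62 mm out of its front, level with the slot floor. Inside, level floor and guide walls 16 mm apart run 162 mm back to a rear wall, so a phone pushed 50 mm or more in stays on edge by itself.
- mug: white mug, 97 mm high, standing upright on the desk; origin at the centre of its underside, z up
- bottle: small white cleaner bottle with a pointed red cap, 44 mm across and 119 mm high, standing upright on the desk; origin at the centre of its underside, z up

How it is judged (in metres and radians):
At the end, for the whole second after the job is handed in: The phone is at rest inside the returns box, on edge between the guide walls and pointing straight in (within 0.15 rad), its near end level with the front face or behind it (at most 6 mm sticking out) (x of phone_center in the frame of slot between 0.07 and 0.1 m and y of phone_center in the frame of slot between -0.012 and 0.012 m and z of phone_center in the frame of slot between 0.025 and 0.052 m and angle between the x axis of phone and the x axis of slot, either way round below 0.15 rad and linear speed of phone below 0.02 m/s); the robot touches nothing.
It fails at once if the mug is knocked over (tilted more than 0.5 rad) (angle between mug's own z axis and vertical above 0.5 rad).
It fails at once if the bottle is knocked over (tilted more than 0.5 rad) (angle between bottle's own z axis and vertical above 0.5 rad).
It also fails if it takes over 64 s, if anything falls off the work surface, if the arm or the gripper's body presses on something with over 40 N, if the wrist force passes 120 N, or if a joint passes its speed limit or range.

## Robot

A 6-joint arm with a two-finger parallel gripper is mounted at the origin on a cart in front of the work surface, level with it; the furniture and walls round the work are solid. World frame = base frame: x ahead of the robot, y to its left, z up, the work surface at z = 0. Lengths are in mm, angles in rad, forces in N, time in s.
With the tool pointing down it reaches from about 300 to 750 mm from the base axis. Payload 8.5 kg.
Tool frame: the origin (TCP) lies midway between the tips of the shut fingers; the grasp point (between the pads) lies 19 mm behind it; z points along the fingers, y is the line along which they close (so a half turn about z gives the same grasp; the last joint's range is limited). The gripper opens to 85 mm and grips with 20 to 120 N. Pads are 22 mm wide; open, the fingers measure 114 mm over their backs; the gripper's body (76 mm by 85 mm) begins 54 mm behind the grasp point. The pads swing forward as they close: fully open they stand 13 mm farther back than shut.
Start: joints at [0.934, 0.381, 1.297, -0, 1.464, -0.215], TCP at [225.161, 501.78, 231.322] pointing down, gripper open.
Joint ranges: [-3.11, 3.11], [-0.89, 2.33], [0.22, 2.48], [-1.42, 4.56], [0.17, 2.85], [-2.88, 2.88]. Speed limits (rad/s): [2.39, 2.39, 3.14, 3.14, 3.14, 3.14].

## Interface

Orientations are given as [roll, pitch, yaw] about the fixed x, y, z axes, in that order (R = Rz(yaw) Ry(pitch) Rx(roll)).
In Python, from plant import telemetry, optics, ctrl gives the robot as it stands. The module is installed in compiled form; this text tells all that it offers.
- The arm moves only by the shell command python3 -m jog 'ROWS' [FORCE]. ROWS is JSON, a list that holds one entry, the list of rows, each a list of 7 numbers: the turn, a rotation vector about the tool's x, y, z in rad, then the shift along the tool's x, y, z in cm, then the finger opening in cm, from 0 to 8.54. In form: [[[rx, ry, rz, x, y, z, gripper], ...]]. A call has 1 to 8 rows; each row is the pose to reach, as a shift and turn from the pose commanded when the call began, along the tool's axes at that moment; what a row does not reach only later rows make up. A row lasts 1/8 s, in which the tool goes at most 62.5 mm and 10.7 degrees, less where a joint would pass 70% of its speed; a pose out of reach is approached as far as the arm can. A call with a gripper value outside its range is refused whole. The fingers move at their own pace and stop on an object; FORCE is the grip in N (left out, the last holds). Time passes only in rows, so rows that repeat a pose let the fingers close. It gives the time, the measured TCP pose, the force, the opening and the grip force at its end, in the units of the state.
- telemetry.get_state(): the state, without advancing time (a new reading comes with each control period).
- optics.camera(name): name is "scene" or "top"; returns a dict with "img" (420x560x3 uint8, red, green, blue), "mtx" (3x3 intrinsics, pixels), "distortion" ([k1, k2, p1, p2, k3] as OpenCV has them; the pictures are not rectified), "rvec" (rotation vector, rad) and "tvec" (3), from world to camera coordinates, as OpenCV has them. Camera axes: x right, y down, z forward; pixel columns grow to the right and rows downward; lengths in mm; the calibration is good to about 2 mm. A picture is of the moment at which its call begins. There is no depth.
- ctrl.job_done(): hands the job in; it is judged then, once.
The state is a dict: "time": time; "joint_positions": joint angles; "dq": joint speeds; "effort": joint torques, N m; "ee_pos": TCP position; "eef_rot": TCP orientation; "ft_force": force on the tool from outside, world axes, zero at the start; "ft_torque": the same for the moment, N m; "opening": finger opening in mm; "finger_force": force on a finger pad.
Only numpy, scipy, OpenCV 4.12 (cv2) and the standard library are available. Lean on these libraries where they do the work, as an engineer would, in place of code of your own. Each camera call takes 0.05 s, during which the arm holds its last target. There are 200 camera calls.

## Working session

There is one attempt and no reset: what is moved stays moved. The work goes in short steps, Python scripts to look and compute and a shell command to move; the robot and the scene stay as the last step left them, time stands still between calls to the robot, and variables do not carry over. Pictures are saved under pics/ and viewed, at most 10 in all, crops included, and the job is handed in when it is done.

```bash
mkdir -p pics; cat > h.py <<'E'
import numpy as np, cv2
from plant import telemetry, optics, ctrl
def snap(n,f):
    c=optics.camera(n); cv2.imwrite('pics/'+f,c['img'][:,:,::-1]); np.save('/tmp/'+n,c,allow_pickle=True); return c
def load(n): return np.load('/tmp/'+n+'.npy',allow_pickle=True).item()
def ray(c,uv):
    p=cv2.undistortPoints(np.array(uv,float).reshape(-1,1,2),np.array(c['mtx']),np.array(c['distortion'])).reshape(-1,2)
    R=cv2.Rodrigues(np.array(c['rvec'],float))[0]; t=np.array(c['tvec'],float).ravel()
    d=np.c_[p,np.ones(len(p))]@R; return -R.T@t,d
def onz(c,uv,z):
    o,d=ray(c,uv); return o+d*((z-o[2])/d[:,2])[:,None]
E
python3 - <<'E'
from h import *
for n in('scene','top'):
    c=snap(n,n+'1.png'); print(n,ray(c,[[280,210]]))
print(telemetry.get_state())
E
```

```text
scene (array([  32.40046301, -276.42293163,  604.81413318]), array([[ 0.6570139 ,  0.41340274, -0.63045967]]))
top (array([504.90862335,  92.71584501, 907.15822544]), array([[ 0.13988698, -0.00271074, -0.99020598]]))
{'time': 0.1, 'joint_positions': array([ 9.33710896e-01,  3.81125140e-01,  1.29814853e+00,  3.09227804e-07,
        1.46360754e+00, -2.15316673e-01]), 'dq': array([ 0.00032061, -0.0016555 , -0.00167987, -0.00012105,  0.00150261,
       -0.00036994]), 'effort': array([ 3.94443501e-03, -4.49222875e+01, -2.31657940e+01, -1.08603695e-04,
        3.65739041e-03, -4.60348474e-05]), 'ee_pos': array([225.00904317, 501.58388544, 230.7876814 ]), 'eef_rot': array([-3.14033391e+00, -2.75609551e-04,  2.71982369e+00]), 'ft_force': array([0.26925453, 0.4407362 , 0.56481022]), 'ft_torque': array([-0.01779927, -0.03558625, -0.0210842 ]), 'finger_force': 0.0, 'opening': 85.67840559795783}
```

View pics/scene1.png

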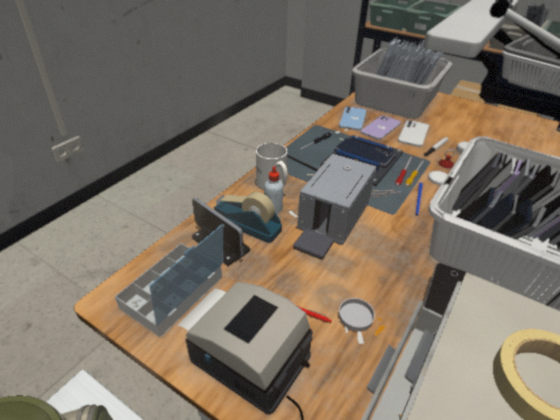

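View pics/top1.png

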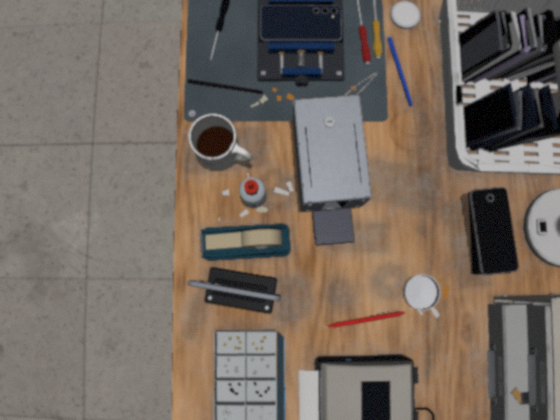

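The top view shows the phone's top edge from about (190,284) to (279,297) in its stand, the box with its front edge near (338,203) and the ledge at (333,226). The mug is at (215,140), the bottle at (252,190), and a tape dispenser at (245,241). I'll measure on an enlarged crop.

```bash
python3 - <<'E'
from h import *
c=load('top'); im=c['img'][:,:,::-1]
cv2.imwrite('pics/crop.png',cv2.resize(im[80:320,180:380],None,fx=2.5*1,fy=2.5,interpolation=cv2.INTER_CUBIC))
s=load('scene')['img'][:,:,::-1]
cv2.imwrite('pics/crops.png',cv2.resize(s[130:290,170:390],None,fx=3.5,fy=3.5,interpolation=cv2.INTER_CUBIC))
print(onz(c,[[190,284],[279,297]],86).round(1))
E
```

```text
[[502.1 234.9  86. ]
 [481.2  92.7  86. ]]
```

View pics/crop.png

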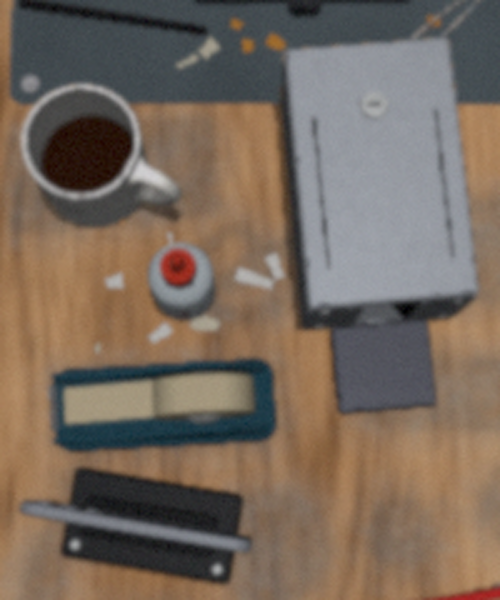

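View pics/crops.png

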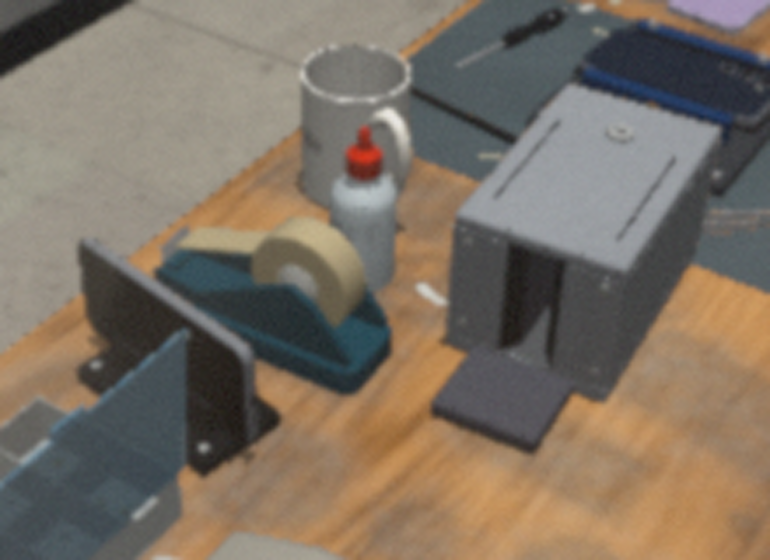

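The crops show the phone's top edge from (20,508) to (251,545) and the box roof corners at (286,50), (446,40), (475,293) and (308,306). The ledge's front edge runs from (342,410) to (435,404), all in crop pixels. The scene crop confirms the slot and a blue upright panel in front of the phone's right part.

```bash
python3 - <<'E'
from h import *
c=load('top'); s=load('scene')
T=lambda p:[180-.5,80-.5]+(np.array(p)+.5)/2.5
S=lambda p:[170-.5,130-.5]+(np.array(p)+.5)/3.5
def rep(n,P):
    P=P[:,:2]; d=np.roll(P,-1,0)-P
    print(n,P.round(1).tolist(),'mid',P.mean(0).round(1),'len',np.linalg.norm(d,axis=1).round(1),'ang',np.arctan2(d[:,1],d[:,0]).round(3))
# TL TR BR BL
rep('phone',onz(c,T([[20,508],[251,545]]),86))
rep('box',onz(c,T([[286,50],[446,40],[475,293],[308,306]]),106))
rep('ledge',onz(c,T([[333,327],[428,322],[435,404],[342,410]]),12))
rep('base',onz(c,T([[78,468],[242,495],[228,582],[63,553]]),12))
rep('bottlecap,mugrim',np.r_[onz(c,T([[178,264]]),115),onz(c,T([[82,140]]),97)])
rep('S phone top',onz(s,S([[83,242],[247,352]]),86))
rep('S box',onz(s,S([[570,85],[718,127],[626,270],[457,220]]),106))
rep('S ledge',onz(s,S([[434,405],[537,448]]),12))
rep('S tape top z60?',onz(s,S([[310,222]]),65)); 
# panel triangulation: top corner of blue panel in scene / top image right edge
rep('S panel z70',onz(s,S([[186,332]]),70))
R=lambda v:cv2.Rodrigues(v)[0]
E
```

```text
phone [[503.9, 238.6], [480.1, 91.0]] mid [492.  164.8] len [149.5 149.5] ang [-1.73   1.411]
box [[800.9, 66.6], [808.2, -39.3], [638.6, -52.8], [630.6, 54.1]] mid [719.6   7.2] len [106.1 170.1 107.2 170.8] ang [-1.502 -3.062  1.646  0.073]
ledge [[630.2, 32.1], [633.5, -35.6], [575.2, -39.2], [571.4, 26.5]] mid [602.6  -4.1] len [67.7 58.5 65.8 59.1] ang [-1.522 -3.08   1.629  0.094]
base [[531.6, 211.4], [512.4, 96.9], [452.5, 106.9], [472.7, 221.3]] mid [492.3 159.1] len [116.1  60.8 116.2  59.7] ang [-1.736  2.977  1.396 -0.167]
bottlecap,mugrim [[656.3, 136.2], [742.9, 200.6]] mid [699.6 168.4] len [107.9 107.9] ang [ 0.64  -2.502]
S phone top [[500.3, 232.4], [478.5, 92.4]] mid [489.4 162.4] len [141.7 141.7] ang [-1.725  1.416]
S box [[799.5, 64.3], [809.3, -39.0], [638.6, -55.2], [624.1, 47.9]] mid [717.9   4.5] len [103.8 171.4 104.1 176.2] ang [-1.477 -3.047  1.711  0.093]
S ledge [[568.4, 24.4], [572.1, -43.7]] mid [570.3  -9.7] len [68.2 68.2] ang [-1.516  1.625]
S tape top z60? [[617.0, 150.0]] mid [617. 150.] len [0.] ang [0.]
S panel z70 [[485.9, 142.6]] mid [485.9 142.6] len [0.] ang [0.]
```

```bash
cat >> h.py <<'E'
from scipy.spatial.transform import Rotation as Ro
def go(x,y,z,yaw,pitch=0):
    """rows for target; pitch>0 = tips lean toward tool +x"""
    s=telemetry.get_state(); R0=Ro.from_euler('xyz',s['eef_rot'])
    R1=Ro.from_euler('xyz',[np.pi,0,yaw])*Ro.from_euler('y',pitch)
    return np.r_[(R0.inv()*R1).as_rotvec(),R0.inv().apply(np.array([x,y,z])-s['ee_pos'])/10].round(3)
E
python3 - <<'E'
from h import *
c=load('top'); s=load('scene')
S=lambda p:[170-.5,130-.5]+(np.array(p)+.5)/3.5
o1,d1=ray(c,[[281,333]]); o2,d2=ray(s,S([[186,332]]))
A=np.c_[d1[0],-d2[0]]; k=np.linalg.lstsq(A,o2-o1,rcond=None)[0]; print('panel',o1+k[0]*d1[0],o2+k[1]*d2[0])
print('lamp',onz(s,[[432,30],[455,52],[500,10]],480).round())
print(go(481,102,150,1.408))
E
```

```text
panel [429.51929121  90.02809997 136.76631158] [429.29198814  90.30127301 136.78760205]
lamp [[ 532. -158.  480.]
 [ 468. -200.  480.]
 [ 696. -203.  480.]]
[-1.0000e-03  1.0000e-03  1.3120e+00 -3.9716e+01 -2.5967e+01  8.1010e+00]
```

```bash
python3 -c "
from h import *
print(go(501,224.7,170,1.408))"
```

```text
[-1.0000e-03  1.0000e-03  1.3120e+00 -3.6517e+01 -1.3956e+01  6.0860e+00]
```

```bash
python3 -m jog '[[[0,0,0.17,-5,-2,1,5],[0,0,0.34,-10,-4,2,4],[0,0,0.51,-15,-6,3,4],[0,0,0.68,-20,-8,4,4],[0,0,0.85,-25,-10,5,4],[0,0,1.02,-30,-12,6,4],[0,0,1.18,-34,-13.5,6.1,4],[0,0,1.312,-36.5,-13.9,6.1,4]]]' 60; python3 -c "
from h import *
print(go(501,224.7,45,1.408)); c=snap('top','top2.png')
cv2.imwrite('pics/c2.png',cv2.resize(c['img'][180:360,150:350,::-1],None,fx=3,fy=3))"
```

```text
time: 1.1
ee_pos: [502.3, 223.7, 169.8]
eef_rot: [-3.141, 0.001, 1.401]
ft_force: [-0.9, 0.7, 0.5]
opening: 40.1
finger_force: 0.0
[-1.0000e-03  1.0000e-03 -7.0000e-03  7.8000e-02 -1.3500e-01  1.2479e+01]
```

View pics/c2.png

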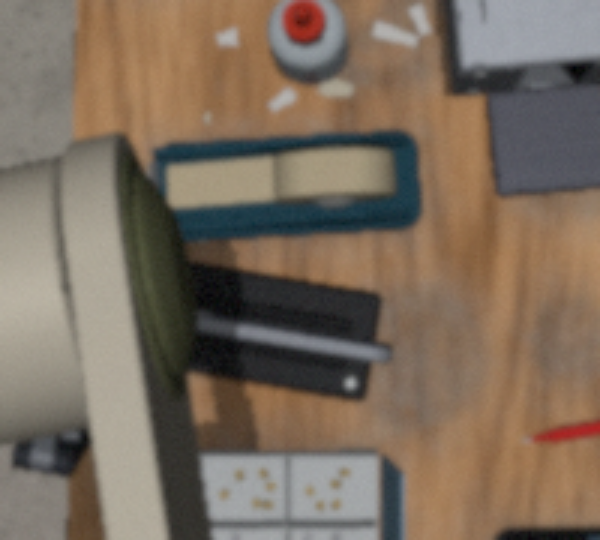

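The arm hides the phone's left end, as expected, and the right end is undisturbed at (388,353). I'll descend and grip.

```bash
python3 -m jog '[[[0,0,0,0.05,-0.1,5,4],[0,0,0,0.05,-0.1,9,4],[0,0,0,0.05,-0.1,12,4],[0,0,0,0.05,-0.1,12.5,4],[0,0,0,0.05,-0.1,12.5,4]]]' 60; python3 -m jog '[[[0,0,0,0,0,0,2],[0,0,0,0,0,0,0.5],[0,0,0,0,0,0,0.5],[0,0,0,0,0,0,0.5],[0,0,0,0,0,0,0.5],[0,0,0,0,0,0,0.5]]]' 60
```

```text
time: 1.78
ee_pos: [500.5, 226.5, 45.9]
eef_rot: [3.141, -0.0, 1.409]
ft_force: [-0.4, -0.3, 0.2]
opening: 40.3
finger_force: 0.0
time: 2.52
ee_pos: [500.9, 226.4, 46.4]
eef_rot: [3.14, -0.001, 1.408]
ft_force: [-0.8, 1.3, 7.2]
opening: 9.6
finger_force: 58.7
```

```bash
python3 -m jog '[[[0,0,0,0,0,-2,0.5],[0,0,0,0,0,-5,0.5],[0,0,0,0,0,-9,0.5],[0,0,0,0,0,-12,0.5],[0,0,0,0,0,-12,0.5]]]'; python3 -c "
from h import *
import math
# slot est
sx,sy,a=633,-1.5,.078
for d in (-148,):
  print(go(sx+d*math.cos(a),sy+d*math.sin(a),170,a+math.pi))"
```

```text
time: 3.15
ee_pos: [501.1, 226.4, 167.1]
eef_rot: [3.138, -0.002, 1.408]
ft_force: [-0.2, 0.0, -2.7]
opening: 9.6
finger_force: 59.7
[ 4.0000e-03  2.0000e-03 -1.8120e+00 -2.3878e+01  2.3470e+00 -3.2100e-01]
```

```bash
python3 -m jog '[[[0,0,-0.1,-3,0.3,-0.3,0.5],[0,0,-0.25,-7,0.6,-0.3,0.5],[0,0,-0.4,-11,1,-0.3,0.5],[0,0,-0.55,-15,1.4,-0.3,0.5],[0,0,-0.7,-19,1.8,-0.3,0.5],[0,0,-0.85,-22,2.1,-0.3,0.5],[0,0,-1.0,-23.5,2.3,-0.3,0.5],[0,0,-1.15,-23.9,2.35,-0.3,0.5]]]'; python3 -m jog '[[[0,0,-0.15,0,0,0,0.5],[0,0,-0.3,0,0,0,0.5],[0,0,-0.45,0,0,0,0.5],[0,0,-0.58,0,0,0,0.5],[0,0,-0.66,0,0,0,0.5],[0,0,-0.66,0,0,0,0.5]]]'; python3 -c "
from h import *
import math
for n in('top','scene'):snap(n,n+'3.png')
c=load('top')
cv2.imwrite('pics/c3.png',cv2.resize(c['img'][120:320,220:420,::-1],None,fx=3,fy=3))"
```

```text
time: 4.15
ee_pos: [483.9, -14.3, 166.6]
eef_rot: [-3.141, -0.003, 2.561]
ft_force: [-0.2, -0.7, -0.9]
opening: 9.3
finger_force: 59.5
time: 4.9
ee_pos: [484.1, -13.3, 167.0]
eef_rot: [3.141, -0.003, -3.066]
ft_force: [-0.8, 0.3, -2.3]
opening: 9.4
finger_force: 59.5
```

View pics/c3.png

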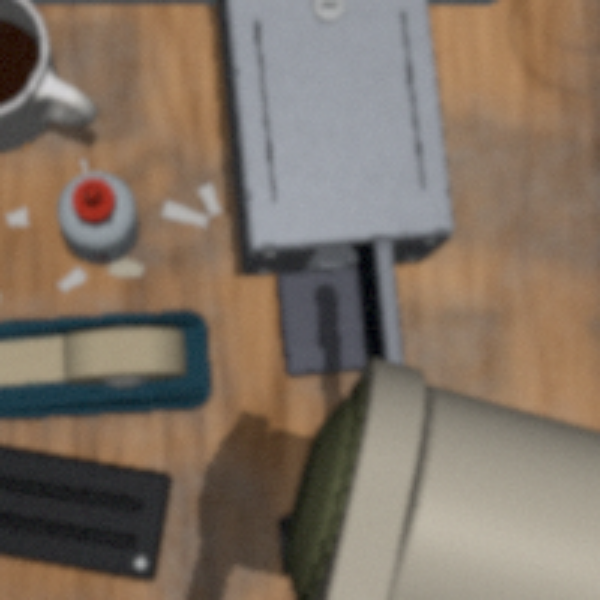

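View pics/scene3.png

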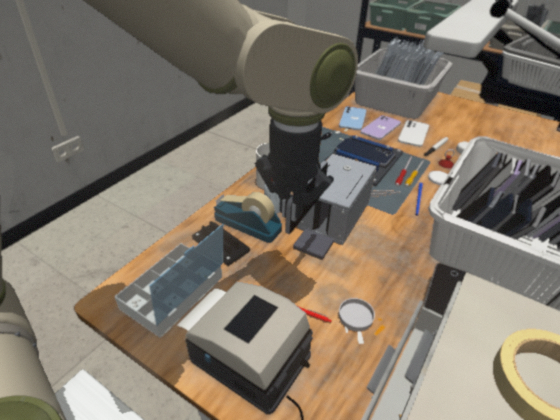

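The phone is held on edge with its leading end at (382,240) in the crop, just in front of the box. Its top edge is visible down to (393,360).

```bash
python3 -c "
from h import *
import math
c=load('top');T=lambda p:[219.5,119.5]+(np.array(p)+.5)/3
P=onz(c,T([[382,240],[393,358]]),207); d=P[0]-P[1]
print(P.round(1),math.atan2(d[1],d[0]))
B=onz(c,T([[246,252],[445,235]]),106);print(B.round(1),B.mean(0))
L=onz(c,T([[280,278],[362,272],[290,374],[366,369]]),12);print(L.round(1))
"
```

```text
[[617.9  -2.5 207. ]
 [563.1  -6.3 207. ]] 0.07026066500116152
[[628.1  56.1 106. ]
 [636.8 -50.  106. ]] [632.45868302   3.06117271 106.        ]
[[626.9  31.9  12. ]
 [630.3 -16.7  12. ]
 [570.2  26.8  12. ]
 [572.9 -17.9  12. ]]
```

```bash
python3 -c "
from h import *
c=optics.camera('scene');S=lambda p:[169.5,129.5]+(np.array(p)+.5)/3.5
print(onz(c,S([[509,240],[566,258]]),96).round(1),onz(c,S([[500,345],[556,366]]),12).round(1))
import math
a=.076
for z in (60,47):print(go(633-148*math.cos(a),.3-148*math.sin(a),z,a+math.pi))
"
```

```text
[[636.7  18.9  96. ]
 [640.8 -16.9  96. ]] [[638.1  18.7  12. ]
 [640.9 -19.6  12. ]]
[ 0.0000e+00 -1.0000e-03 -1.0000e-03 -1.3000e-01  2.3400e-01  1.0767e+01]
[ 0.0000e+00 -1.0000e-03 -1.0000e-03 -1.3100e-01  2.3400e-01  1.2067e+01]
```

```bash
python3 -m jog '[[[0,0,0,0.3,0.15,4,0.5],[0,0,0,0.3,0.15,8,0.5],[0,0,0,0.3,0.15,11,0.5],[0,0,0,0.3,0.15,11.8,0.5],[0,0,0,0.3,0.15,11.85,0.5],[0,0,0,0.3,0.15,11.85,0.5]]]'; python3 -m jog '[[[0,0,0,-0.7,0,0,0.5],[0,0,0,-1.4,0,0,0.5],[0,0,0,-2.1,0,0,0.5],[0,0,0,-2.8,0,0,0.5],[0,0,0,-3.5,0,0,0.5],[0,0,0,-3.5,0,0,0.5]]]'; python3 -c "
from h import *
c=snap('top','t4.png');cv2.imwrite('pics/c4.png',cv2.resize(c['img'][160:280,280:400,::-1],None,fx=4,fy=4))"
```

```text
time: 5.8
ee_pos: [482.3, -12.3, 50.8]
eef_rot: [-3.141, 0.002, -3.066]
ft_force: [-0.9, -0.7, -0.8]
opening: 9.4
finger_force: 59.5
time: 6.55
ee_pos: [517.0, -9.5, 49.7]
eef_rot: [-3.142, 0.0, -3.065]
ft_force: [-1.1, 0.3, -2.8]
opening: 9.8
finger_force: 59.5
```

View pics/c4.png

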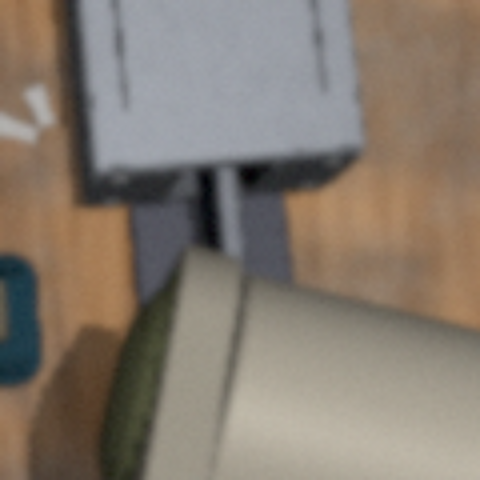

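The phone's end has entered the slot at crop (230,170), level with the middle of the roof's front edge (227). There is no side force, so I'll continue.

```bash
python3 -m jog '[[[0,0,0,-0.8,0,0,0.5],[0,0,0,-1.6,0,0,0.5],[0,0,0,-2.4,0,0,0.5],[0,0,0,-3.2,0,0,0.5],[0,0,0,-3.5,0,0,0.5]]]'; python3 -m jog '[[[0,0,0,-0.8,0,0.05,0.5],[0,0,0,-1.6,0,0.1,0.5],[0,0,0,-2.4,0,0.1,0.5],[0,0,0,-3.2,0,0.15,0.5],[0,0,0,-3.5,0,0.15,0.5]]]'
```

```text
time: 7.22
ee_pos: [552.0, -6.8, 49.7]
eef_rot: [-3.142, 0.0, -3.065]
ft_force: [0.6, 1.1, -1.1]
opening: 9.5
finger_force: 59.5
time: 7.85
ee_pos: [586.9, -4.2, 48.2]
eef_rot: [-3.142, 0.0, -3.065]
ft_force: [0.3, -0.0, -1.2]
opening: 9.7
finger_force: 59.5
```

```bash
python3 -m jog '[[[0,0,0,-0.8,0,0.05,0.5],[0,0,0,-1.6,0,0.1,0.5],[0,0,0,-2.4,0,0.15,0.5],[0,0,0,-2.4,0,0.18,0.5],[0,0,0,-2.4,0,0.18,0.5]]]'; python3 -m jog '[[[0,0,0,0,0,0,1.5],[0,0,0,0,0,0,2.2],[0,0,0,0,0,0,3],[0,0,0,1,0,0,3],[0,0,0,2.5,0,0,3],[0,0,0,4,0,0,3],[0,0,0,6,0,0,3],[0,0,0,7.5,0,0,3]]]'; python3 -c "
from h import *
c=snap('top','t5.png');cv2.imwrite('pics/c5.png',cv2.resize(c['img'][160:280,280:400,::-1],None,fx=4,fy=4))"
```

```text
time: 8.48
ee_pos: [610.2, -2.4, 46.5]
eef_rot: [-3.142, 0.0, -3.065]
ft_force: [-0.8, -0.5, -1.4]
opening: 9.6
finger_force: 59.9
time: 9.48
ee_pos: [534.1, -8.1, 46.6]
eef_rot: [3.141, -0.001, -3.065]
ft_force: [-0.3, -0.3, -0.4]
opening: 30.0
finger_force: 0.0
```

View pics/c5.png

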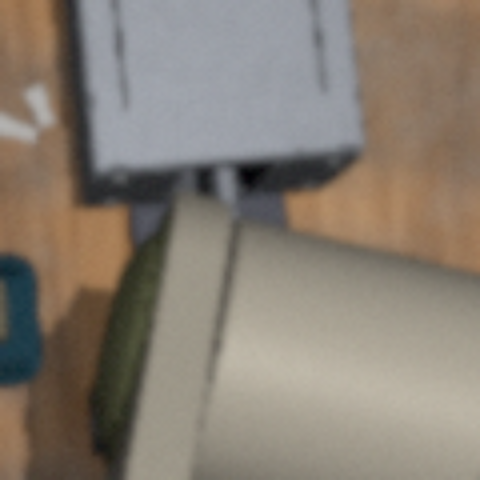

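The phone stands in the slot with its trailing end still outside at about (222,195). I'll close the fingers, tilt the tips forward and push.

```bash
python3 -m jog '[[[0,-0.12,0,0,0,0,1],[0,-0.24,0,0,0,0.3,0],[0,-0.35,0,0,0,0.5,0],[0,-0.35,0,0,0,0.5,0],[0,-0.35,0,0,0,0.5,0],[0,-0.35,0,0,0,0.5,0]]]'; python3 -c "
from h import *
import math
a=.076
for d in(-50,-25,-8):print(go(635+d*math.cos(a),-.3+d*math.sin(a),42,a+math.pi,-.35))
print(telemetry.get_state()['joint_positions'])"
```

```text
time: 10.28
ee_pos: [536.3, -8.1, 41.8]
eef_rot: [-3.141, 0.35, -3.065]
ft_force: [0.1, 0.2, 1.3]
opening: -0.0
finger_force: 0.0
[-0.000e+00  0.000e+00  1.000e-03 -4.609e+00  2.500e-02  1.663e+00]
[-0.000e+00  0.000e+00  1.000e-03 -6.958e+00  2.300e-02  2.520e+00]
[-0.000e+00  0.000e+00  1.000e-03 -8.555e+00  2.200e-02  3.103e+00]
[-0.29808117  0.4940571   1.85306575  0.2735856   0.48222121 -2.16848638]
```

```bash
python3 -m jog '[[[0,0,0,-2.3,0.02,0.83,0],[0,0,0,-4.3,0.02,1.55,0],[0,0,0,-4.9,0.02,1.78,0],[0,0,0,-5.5,0.02,2.0,0],[0,0,0,-6.1,0.02,2.2,0],[0,0,0,-6.9,0.02,2.5,0],[0,0,0,-6.9,0.02,2.5,0]]]'; python3 -m jog '[[[0,0,0,-0.5,0,0.18,0],[0,0,0,-1,0,0.36,0],[0,0,0,-1.4,0,0.51,0],[0,0,0,-1.6,0,0.58,0],[0,0,0,-1.6,0,0.58,0]]]'
```

```text
time: 11.15
ee_pos: [609.3, -2.4, 41.8]
eef_rot: [-3.141, 0.351, -3.065]
ft_force: [0.3, -0.2, -0.8]
opening: 0.1
finger_force: 0.0
time: 11.78
ee_pos: [625.8, -1.0, 41.8]
eef_rot: [-3.141, 0.35, -3.065]
ft_force: [-0.5, -0.3, -0.1]
opening: 0.3
finger_force: 0.0
```

```bash
python3 -m jog '[[[0,0,0,-0.2,0,0.07,0],[0,0,0,-0.4,0,0.14,0],[0,0,0,-0.4,0,0.14,0]]]'; python3 -m jog '[[[0,0,0,3,0,-1.1,0],[0,0,0,8,0,-2.9,0],[0,0,0,13,0,-6,0],[0,0,0,17,0,-10,0],[0,0,0,19,0,-15,0],[0,0,0,20,0,-20,0],[0,0,0,20,0,-20,0]]]'; python3 -c "
from h import *
c=snap('top','t6.png');s=snap('scene','s6.png')
a=cv2.resize(c['img'][150:260,280:390,::-1],None,fx=4,fy=4);b=cv2.resize(s['img'][140:260,270:357,::-1],None,fx=4,fy=4)[:440]
cv2.imwrite('pics/c6.png',np.hstack([a,b]))"
```

```text
time: 12.15
ee_pos: [630.1, -0.7, 41.8]
eef_rot: [-3.141, 0.35, -3.065]
ft_force: [-0.2, 0.6, -0.4]
opening: 0.2
finger_force: 0.0
time: 13.02
ee_pos: [374.2, -20.8, 164.0]
eef_rot: [-3.137, 0.356, -3.065]
ft_force: [0.3, -0.3, -0.2]
opening: -0.1
finger_force: 0.0
```

View pics/c6.png

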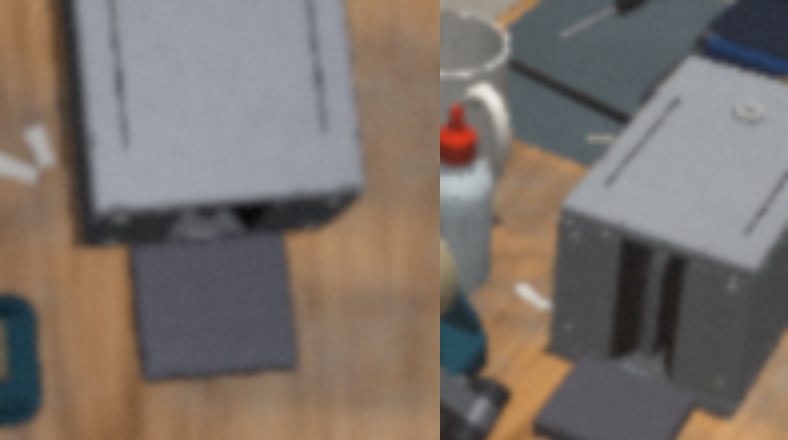

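```bash
python3 -c "
from h import *
s=load('scene');f=lambda p:[269.5,139.5]+(np.array(p)-[440,0]+.5)/4
print('phone end top/bottom',onz(s,f([[660,252]]),86).round(1),onz(s,f([[648,358]]),12).round(1))
print('face slot edges z12',onz(s,f([[613,352],[672,376]]),12).round(1),'z96',onz(s,f([[622,240],[686,258]]),96).round(1))"
```

```text
phone end top/bottom [[646.8   0.9  86. ]] [[647.    0.7  12. ]]
face slot edges z12 [[640.3  19.   12. ]
 [641.5 -17.1  12. ]] z96 [[632.5  16.5  96. ]
 [638.2 -17.7  96. ]]
```

The phone's near end measures about x = 647, roughly 9 mm behind the face at about 638. It is on edge and centred at y ≈ 1, which is within the limits.

```bash
python3 -c "
from plant import ctrl
print(ctrl.job_done())"
```

```text
the job is handed in; nothing more can be done
None
```

The phone is in the returns box, on edge and with its near end measured about 9 mm behind the front face, the mug and bottle were not touched, and I have handed the job in (no verdict was returned).

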